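# Fit the spare relay, then show the old relay's contacts to the inspection camera

## Robot

A 6-joint arm with a two-finger parallel gripper is mounted at the origin on a cart in front of the work surface, level with it; the furniture and walls round the work are solid. World frame = base frame: x ahead of the robot, y to its left, z up, the work surface at z = 0. Lengths are in m, angles in degrees, forces in N, time in s.
With the tool pointing down it reaches from about 0.3 to 0.75 m from the base axis. Payload 8.5 kg.
Tool frame: the origin (TCP) lies at the very end of the fingers, on their centre line; the grasp point (between the pads) lies 19 mm behind it (env.hold_point_z is the distance from the TCP to the grasp point, in m); z points along the fingers, y is the line along which they close (so a half turn about z gives the same grasp; the last joint's range is limited). The gripper opens to 85 mm and grips with 20 to 120 N. Pads are 22 mm wide; open, the fingers measure 114 mm over their backs; the gripper's body (76 mm by 85 mm) begins 54 mm behind the grasp point. The pads swing forward as they close: fully open they stand 13 mm farther back than shut.
Start: joints at [64.612, 21.807, 74.336, -0, 83.858, -12.336], TCP at [0.124, 0.536, 0.231] pointing down, gripper open.
Joint ranges: [-178.18, 178.18], [-50.72, 133.34], [12.68, 142.11], [-81.47, 261.47], [9.98, 163.14], [-165.26, 165.26]. Speed limits (degrees/s): [136.94, 136.94, 180, 180, 180, 180].

## Interface

Orientations are given as a 3x3 rotation matrix whose columns are the frame's x, y, z axes.
In Python, from rig import env, optics gives the robot as it stands.
- The arm moves only by the shell command python3 -m jog 'ROWS' [OPENING] [FORCE]. ROWS is JSON, a list of rows, each an object with "linear": the shift along the tool's x, y, z in units of 40 mm (1.0 is 40 mm), a list of three; "roll": the turn about the tool's z in units of 5 degrees (1.0 is 5 degrees). A call has 1 to 12 rows; each row shifts and turns the commanded pose from where the row before left it, along the tool's axes as they then stand; what a row does not reach is not made up. A row lasts 1/12 s, in which the tool goes at most 41.7 mm and 7.16 degrees, less where a joint would pass 70% of its speed; a pose out of reach is approached as far as the arm can. A call is refused whole if a number of a shift passes 1 or a number of a turn 1, either way. A call with a gripper value outside its range is refused whole. OPENING is the opening, from -1 (shut) to 1 (fully open), set as the call begins (- or left out, the last holds). The fingers move at their own pace and stop on an object; FORCE is the grip in N (left out, the last holds). Time passes only in rows, so rows that do not move let the fingers close. It gives the time, the measured TCP pose, the force, the opening and the grip force at its end, in the units of the state.
- env.observe(): the state, without advancing time (a new reading comes with each control period).
- optics.get_image(name): name is "side" or "top" or "wrist"; returns the picture (384x512x3 uint8, red, green, blue); there is no depth.
- optics.calibration(name): a dict with "fov_y" (degrees; the focal length in pixels is half the picture's height over the tangent of half this angle, whatever the lens; pixels are square), "cx", "cy" (the principal point, pixels), "D" ([k1, k2, p1, p2, k3] as OpenCV has them; the pictures are not rectified), "T" (4x4, takes a point from camera to world coordinates). Camera axes: x right, y down, z forward; pixel columns grow to the right and rows downward; lengths in m; the calibration is good to about 2 mm. A picture is of the moment at which its call begins: read the wrist's pose just before it. calibration takes no time and is no camera call; for the wrist camera it gives the pose at the moment of the call.
- env.close_job(): hands the job in; it is judged then, once.
The state is a dict: "time_s": time; "q": joint angles; "qvel": joint speeds; "joint_efforts": joint torques, N m; "position": TCP position; "tool_rot": TCP orientation; "ft_force": force on the tool from outside, world axes, zero at the start; "wrist_torque": the same for the moment, N m; "grip_width": finger opening in m; "gripper_force": force on a finger pad.
Only numpy, scipy, OpenCV 4.12 (cv2) and the standard library are available. Lean on these libraries where they do the work, as an engineer would, in place of code of your own. Each camera call takes 0.05 s, during which the arm holds its last target. There are 200 camera calls.

## Task

On the extractor's control board one relay socket is empty: take the spare relay that stands on the bench and plug it fully home there, and let go of it. Then pull the old relay out of its own socket and hold it up to the inspection camera for a contact check: the underside of its foot squarely facing the lens, centred, 12 cm in front of it, with the relay's long side level. Finish while holding it there, still, and leave the camera, the pliers and the roll of tape untouched.

Things in the scene. Friction and masses are not known exactly. Their poses are not given: they have to be found in the camera images.
- spare_relay: Spare plug-in relay 38 (x) x 28 (y) x 70 mm, 60-130 g: foot 28 (x) x 18 (y) x 16 mm deep with brass contacts, above it flange and clear straight-sided cover (z 16-70 mm) to grip. Origin: centre of foot underside, z to the cover. Starts upright on its foot on the bench, left of the board. Plugs in either way round, no latch; home: flange on the socket's top, origin 14 mm above the socket's.
- old_relay: Old plug-in relay 38 (x) x 28 (y) x 70 mm, 60-130 g: foot 28 (x) x 18 (y) x 16 mm deep with brass contacts, above it flange and clear straight-sided cover (z 16-70 mm) to grip. Origin: centre of foot underside, z to the cover. Same shape as the spare. Starts plugged home in socket_old (no latch, pulls out upwards), x along the socket's x, cover 54 mm above the socket's top.
- socket_free: Empty socket: black relay socket, 78 (x) x 38 (y) x 30 mm, fixed on the board's rail; middle 48 mm full height, ends 21 mm high. Origin: centre of underside, 10 mm above the bench; x across the rail, y along it. Hole in the top, centred, 29.5 (x) x 19.5 (y) x 20 mm deep, 2 mm chamfer. The three sockets are 76 mm apart along the rail; which is where differs.
- socket_old: Socket holding the old relay: black relay socket, 78 (x) x 38 (y) x 30 mm, fixed on the board's rail; middle 48 mm full height, ends 21 mm high. Origin: centre of underside, 10 mm above the bench; x across the rail, y along it. Hole in the top, centred, 29.5 (x) x 19.5 (y) x 20 mm deep, 2 mm chamfer.
- socket_timer: Socket with a timer, not to be handled (opaque grey housing 38 x 32 mm, 68 mm above the socket's top with its white dial): black relay socket, 78 (x) x 38 (y) x 30 mm, fixed on the board's rail; middle 48 mm full height, ends 21 mm high. Origin: centre of underside, 10 mm above the bench; x across the rail, y along it. Hole in the top, centred, 29.5 (x) x 19.5 (y) x 20 mm deep, 2 mm chamfer.
- board: Control board flat on the bench, fixed: steel plate 150 (x) x 300 (y) x 3 mm, rail with the three sockets along its middle (y), grey terminals 37 mm high at the rail's ends, grey trunking 35 mm high along the back edge. Origin: centre of underside; z up.
- lens (a point): Centre of the inspection camera's front glass, about 135 mm above the bench, left of the board. z: where it looks (up and towards the robot, 0.48-0.72 rad from vertical); y: level. Head 48 mm across, 57 mm long behind the glass. Wanted: old relay's origin at (0, 0, 0.12 m) here, its z along this z (foot nearest the lens), its x along y or -y.
- camera_stand: Camera stand with the head, fixed, not to be touched: round steel base 92 mm across, post and fork 116 mm high. Origin: centre of underside; faces its own -x.
- pliers: Pliers with red grips lying between the spare and the board, 186 mm long, 13 mm high; bystander. Origin: centre of underside.
- tape: Small black roll of tape, 53 mm across, 19 mm high, lying flat between board and camera; bystander. Origin: centre of underside.
Not all that is in view belongs to the job. Leave any turquoise look-alike of the old_relay alone. What is shaped like the spare_relay but pink is not meant.

How it is judged (in metres and radians):
On the way, in this order (a step that is already met when the one before it is completed fails the run):
1. the spare relay is plugged fully home in the empty socket and let go, while the old relay is still in its own socket (x of spare_relay in the frame of socket_free between -0.003 and 0.003 m and y of spare_relay in the frame of socket_free between -0.003 and 0.003 m and z of spare_relay in the frame of socket_free below 0.0165 m and angle between the z axis of spare_relay and the z axis of socket_free, either way round below 0.06 rad and contact force between spare_relay and the fingers below 0.1 N and x of old_relay in the frame of socket_old between -0.003 and 0.003 m and y of old_relay in the frame of socket_old between -0.003 and 0.003 m and z of old_relay in the frame of socket_old below 0.0165 m and angle between the z axis of old_relay and the z axis of socket_old, either way round below 0.06 rad), for 0.2 s.
2. the old relay is pulled clear of its socket (z of old_relay in the frame of socket_old above 0.05 m and contact force between old_relay and the fingers above 1 N), for 0.1 s.
At the end, for the whole second after the job is handed in: Gripper alone holds the old relay, still; foot underside 100-140 mm before the lens, within 15 mm of its axis, upright axis within 0.2 rad of the lens axis, long side within 0.2 rad of level. Spare let go and home in the once empty socket: 3 mm sideways, 2.5 mm in height, 0.06 rad (x of old_relay in the frame of lens between -0.015 and 0.015 m and y of old_relay in the frame of lens between -0.015 and 0.015 m and z of old_relay in the frame of lens between 0.1 and 0.14 m and angle between the z axis of old_relay and the z axis of lens, either way round below 0.2 rad and angle between old_relay's own z axis and vertical below 1.2 rad and angle between old_relay's own x axis and vertical between 1.37 and 1.77 rad and contact force between old_relay and the fingers above 1 N and contact force between old_relay and camera_stand below 0.05 N and linear speed of old_relay below 0.02 m/s and height (world z) of old_relay above 0.15 m and x of spare_relay in the frame of socket_free between -0.003 and 0.003 m and y of spare_relay in the frame of socket_free between -0.003 and 0.003 m and z of spare_relay in the frame of socket_free below 0.0165 m and angle between the z axis of spare_relay and the z axis of socket_free, either way round below 0.06 rad and contact force between spare_relay and the fingers below 0.1 N); the arm keeps its last pose, push and grip.
It fails at once if the inspection camera is knocked (over 2 N by arm, fingers or a relay) (contact force between camera_stand and the arm above 2 N or contact force between camera_stand and the fingers above 2 N or contact force between camera_stand and old_relay above 2 N or contact force between camera_stand and spare_relay above 2 N).
It fails at once if the pliers or the tape is pushed more than 20 mm (distance of any of pliers, tape from where it was at the start of the episode above 0.02 m).
It also fails if it takes over 48 s, if anything falls off the work surface, if the arm or the gripper's body presses on something with over 40 N, if the wrist force passes 120 N, or if a joint passes its speed limit or range.

## Working session

There is one attempt and no reset: what is moved stays moved. The work goes in short steps, Python scripts to look and compute and a shell command to move; the robot and the scene stay as the last step left them, time stands still between calls to the robot, and variables do not carry over. Pictures are saved under pics/ and viewed, at most 10 in all, crops included, and the job is handed in when it is done.

```bash
ls; mkdir -p pics; python3 - <<'E'
from rig import env, optics
import cv2,numpy as np
for n in ["side","top","wrist"]:
    im=optics.get_image(n); cv2.imwrite(f"pics/{n}0.png",im[:,:,::-1])
    c=optics.calibration(n); print(n,c["fov_y"],c["cx"],c["cy"],c["D"]);print(np.round(c["T"],3).tolist())
print(env.observe()); print(env.hold_point_z)
E
```

```text
pics
side 44.89225237391734 262.192965201207 184.45039106033116 [-0.09755382  0.          0.          0.          0.        ]
[[-1.0, -0.01, 0.027, 0.483], [-0.028, 0.554, -0.832, 1.031], [-0.007, -0.832, -0.554, 0.729], [0.0, 0.0, 0.0, 1.0]]
top 45.9947141871404 259.2056955704482 195.96963355364812 [-0.03662504  0.          0.          0.          0.        ]
[[-0.003, -0.989, 0.149, 0.322], [-1.0, 0.004, 0.002, 0.121], [-0.003, -0.149, -0.989, 1.364], [0.0, 0.0, 0.0, 1.0]]
wrist 65.7699897269568 254.7111836502195 189.06206953189644 [-0.03414447  0.          0.          0.          0.        ]
[[0.227, 0.938, 0.263, 0.057], [0.974, -0.218, -0.062, 0.551], [-0.001, 0.27, -0.963, 0.374], [0.0, 0.0, 0.0, 1.0]]
{'time_s': 0.15, 'q': array([ 6.46141905e+01,  2.18332008e+01,  7.43706357e+01, -5.57874121e-04,
        8.38588433e+01, -1.23373048e+01]), 'qvel': array([-0.02082988,  0.01027455, -0.29082847,  0.01077483, -0.01719175,
        0.04501789]), 'joint_efforts': array([ 2.04606949e-03, -4.48629391e+01, -2.31345642e+01, -1.31166921e-04,
        3.81757971e-03, -1.32829907e-06]), 'position': array([0.12410179, 0.53559626, 0.2308679 ]), 'tool_rot': array([[-9.74179464e-01,  2.25774577e-01, -4.60250929e-04],
       [ 2.25774934e-01,  9.74178985e-01, -9.92487401e-04],
       [ 2.24288360e-04, -1.07077397e-03, -9.99999402e-01]]), 'ft_force': array([-0.76422372,  0.21609003,  0.38357947]), 'wrist_torque': array([-0.02397616,  0.03210116, -0.01339138]), 'gripper_force': 0.0, 'grip_width': 0.08534621930603378}
0.0187
```

View pics/side0.png

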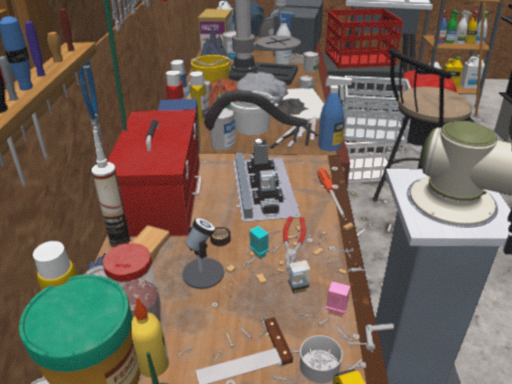

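View pics/top0.png

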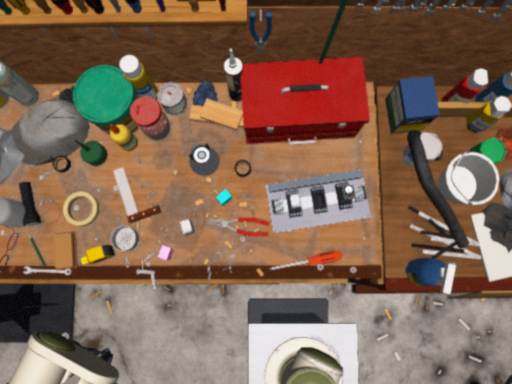

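View pics/wrist0.png

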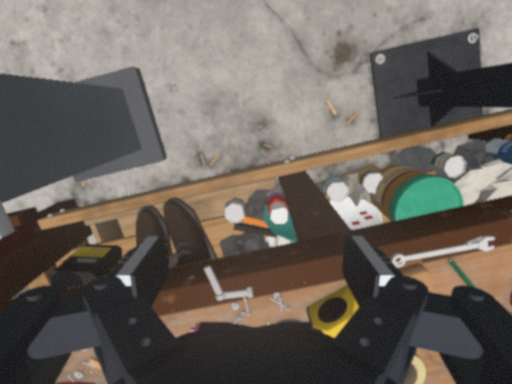

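```bash
cat > h.py <<'E'
from rig import env, optics
import cv2,numpy as np
def K(c):
    f=192/np.tan(np.radians(c["fov_y"]/2)); return np.array([[f,0,c["cx"]],[0,f,c["cy"]],[0,0,1.]])
def snap(n,save):
    c=optics.calibration(n); im=optics.get_image(n)[:,:,::-1].copy()
    cv2.imwrite(f"pics/{save}.png",im); np.savez(f"pics/{save}.npz",K=K(c),D=np.array(c["D"]),T=np.array(c["T"])); return im
def rays(save,px):
    d=np.load(f"pics/{save}.npz")
    p=cv2.undistortPoints(np.array(px,float).reshape(-1,1,2),d["K"],d["D"]).reshape(-1,2)
    v=np.c_[p,np.ones(len(p))]@d["T"][:3,:3].T; return d["T"][:3,3],v
def plane(save,px,z):
    o,v=rays(save,px); return o+v*((z-o[2])/v[:,2])[:,None]
def tri(*obs): # (save,pixel)...
    A=np.zeros((3,3));b=np.zeros(3);L=[]
    for s,p in obs:
        o,v=rays(s,[p]);v=v[0]/np.linalg.norm(v);P=np.eye(3)-np.outer(v,v);A+=P;b+=P@o;L.append((P,o))
    x=np.linalg.solve(A,b); return x,[round(float(np.linalg.norm(P@(x-o))),4) for P,o in L]
def proj(save,X):
    d=np.load(f"pics/{save}.npz");Ti=np.linalg.inv(d["T"])
    return cv2.projectPoints(np.array(X,float).reshape(-1,1,3),cv2.Rodrigues(Ti[:3,:3])[0],Ti[:3,3],d["K"],d["D"])[0].reshape(-1,2)
E
python3 -m jog --help 2>&1 | head -20
python3 -m jog '[{"linear":[-0.93,-0.287,-0.175],"roll":0},{"linear":[-0.93,-0.287,-0.175],"roll":0},{"linear":[-0.93,-0.287,-0.175],"roll":0},{"linear":[-0.93,-0.287,-0.175],"roll":0},{"linear":[-0.93,-0.287,-0.175],"roll":0},{"linear":[-0.93,-0.287,-0.175],"roll":0},{"linear":[-0.93,-0.287,-0.175],"roll":0},{"linear":[-0.93,-0.287,-0.175],"roll":0},{"linear":[-0.93,-0.287,-0.175],"roll":0},{"linear":[-0.93,-0.287,-0.175],"roll":0},{"linear":[0,0,0],"roll":0},{"linear":[0,0,0],"roll":0}]' 1
python3 - <<'E'
from h import *
a=snap("wrist","w1")
cv2.imwrite("pics/w1v.png",a)
E
```

```text
invalid input: not JSON, or not a number
time_s: 1.15
position: [0.462, 0.3388, 0.3007]
tool_rot: [[-0.973, 0.229, -0.001], [0.229, 0.973, -0.0], [0.001, -0.0, -1.0]]
ft_force: [-0.6, 0.6, -0.9]
grip_width: 0.0854
gripper_force: 0.0
```

View pics/w1v.png

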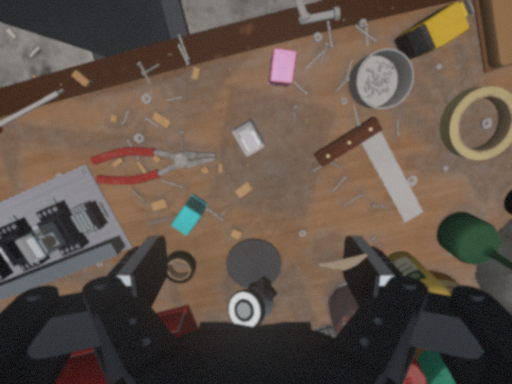

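```bash
python3 -m jog '[{"linear":[-0.336,-0.947,0],"roll":0},{"linear":[-0.336,-0.947,0],"roll":0},{"linear":[-0.336,-0.947,0],"roll":0},{"linear":[-0.336,-0.947,0],"roll":0},{"linear":[0,0,0],"roll":0},{"linear":[0,0,0],"roll":0}]' | head -2
python3 -c "
from h import *
snap('wrist','w2')"
python3 -m jog '[{"linear":[-0.336,-0.947,0],"roll":0},{"linear":[-0.336,-0.947,0],"roll":0},{"linear":[-0.336,-0.947,0],"roll":0},{"linear":[-0.336,-0.947,0],"roll":0},{"linear":[-0.336,-0.947,0],"roll":0},{"linear":[0,0,0],"roll":0},{"linear":[0,0,0],"roll":0}]' | head -2
python3 - <<'E'
from h import *
snap("wrist","w3");snap("side","s1");snap("top","t1")
w1,w2,w3=[cv2.imread(f"pics/w{i}.png") for i in (1,2,3)]
A=cv2.resize(w1[100:180,205:305],(400,320),interpolation=cv2.INTER_CUBIC)
c=np.vstack([np.hstack([A,cv2.resize(w2[0:288,80:440],(400,320))])])
print(c.shape)
# spare approx position in w1 at z=.07, where in w2/w3
for s in("w2","w3"): print(s,proj(s,plane("w1",[[248,139],[246,309]],.1)).round())
cv2.imwrite("pics/c1.png",c)
cv2.imwrite("pics/w3v.png",cv2.resize(w3[60:300,80:400],(800,600),interpolation=cv2.INTER_CUBIC))
E
```

```text
time_s: 1.7
position: [0.4781, 0.1797, 0.3014]
time_s: 2.33
position: [0.5017, -0.0192, 0.3009]
(320, 800, 3)
w2 [[383.  92.]
 [360. 275.]]
w3 [[557.  31.]
 [509. 227.]]
```

View pics/c1.png

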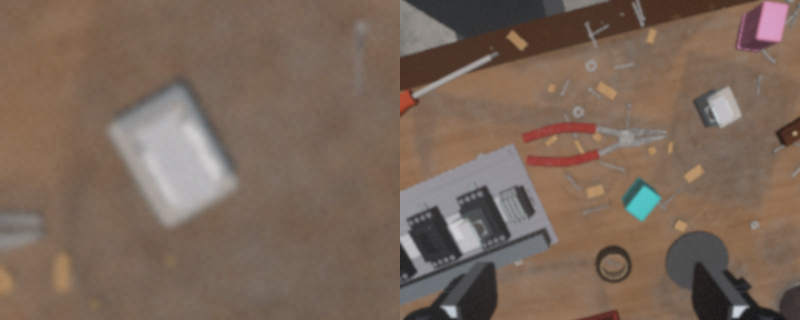

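View pics/w3v.png

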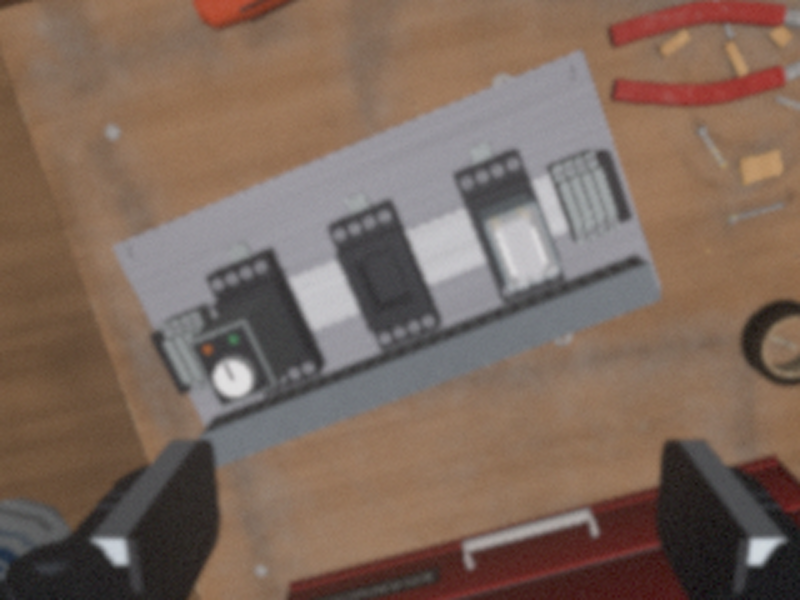

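```bash
python3 - <<'E'
from h import *
def rect(s,cx,cy,r,thr):
    im=cv2.imread(f"pics/{s}.png")[cy-r:cy+r,cx-r:cx+r].astype(int)
    m=((im.min(2)>thr)&(im.max(2)-im.min(2)<40)).astype(np.uint8)
    n,l,st,c=cv2.connectedComponentsWithStats(m);k=1+np.argmax(st[1:,4])
    cs,_=cv2.findContours((l==k).astype(np.uint8),0,2)
    b=cv2.minAreaRect(max(cs,key=cv2.contourArea)); return cv2.boxPoints(b)+[cx-r,cy-r],st[k,4]
for thr in(120,140,160):
  b1,n1=rect("w1",248,139,24,thr);b2,n2=rect("w2",372,96,22,thr)
  print(thr,n1,n2,b1.mean(0),b2.mean(0),tri(("w1",b1.mean(0)),("w2",b2.mean(0))))
  for s,b in(("w1",b1),("w2",b2)):
    P=plane(s,b,.07);e=[P[1]-P[0],P[2]-P[1]];L=[np.linalg.norm(x) for x in e];k=int(np.argmax(L))
    print(s,P.mean(0).round(4),np.round(L,4),"long yaw",np.degrees(np.arctan2(e[k][1],e[k][0])).round(1)%180)
c=lambda u,v:[80+u/2.5,60+v/2.5]
print("hole",plane("w3",[c(385,275)],.04)[0], "old top",plane("w3",[c(521,250)],.094)[0])
print("plate corners",plane("w3",[c(115,247),c(585,52)],.003))
E
```

```text
120 625 741 [247.80769122 139.03846025] [369.80000293  97.10000086] (array([0.4325143 , 0.33622666, 0.06324073]), [0.0001, 0.0001])
w1 [0.4319 0.3365 0.07  ] [0.0266 0.0363] long yaw 16.8
w2 [0.4325 0.3338 0.07  ] [0.0338 0.0383] long yaw 19.4
140 541 653 [247.89230776 139.06153822] [371.60000241  96.20000124] (array([0.43184338, 0.33656051, 0.06863279]), [0.0001, 0.0001])
w1 [0.432  0.3366 0.07  ] [0.0246 0.0344] long yaw 16.8
w2 [0.4319 0.3361 0.07  ] [0.027  0.0361] long yaw 19.4
160 367 549 [249.184618   139.82307625] [371.40000188  96.29999924] (array([0.43278879, 0.33769304, 0.06520919]), [0.0008, 0.0008])
w1 [0.4332 0.338  0.07  ] [0.0209 0.0294] long yaw 16.8
w2 [0.4319 0.3358 0.07  ] [0.0255 0.0339] long yaw 19.3
hole [ 0.51157887 -0.05140201  0.04      ] old top [0.50424753 0.02111776 0.094     ]
plate corners [[ 0.46459825 -0.21050648  0.003     ]
 [ 0.41977922  0.08527797  0.003     ]]
```

```bash
python3 -m jog '[{"linear":[-0.03,-0.15,0.55],"roll":0},{"linear":[-0.03,-0.15,0.55],"roll":0},{"linear":[-0.03,-0.15,0.55],"roll":0},{"linear":[-0.03,-0.15,0.55],"roll":0},{"linear":[-0.03,-0.15,0.55],"roll":0},{"linear":[0,0,0],"roll":0},{"linear":[0,0,0],"roll":0}]' | head -2
python3 - <<'E'
from h import *
w=snap("wrist","w4")
print(env.observe()["q"].round(1))
p=proj("w4",[[.5116,-.0514,.04],[.504,.021,.094]]);print(p)
c=p[0].round().astype(int);x0=max(c[0]-110,0);y0=max(c[1]-100,0);print(x0,y0)
cv2.imwrite("pics/w4v.png",cv2.resize(cv2.convertScaleAbs(w[y0:y0+200,x0:x0+266],alpha=1.8,beta=10),(798,600),interpolation=cv2.INTER_CUBIC))
E
```

```text
time_s: 3.07
position: [0.5005, -0.0487, 0.1914]
[-19.1  19.1  85.5   0.   75.4 -96.1]
[[254.89289471 186.9473747 ]
 [337.4612653  176.49962419]]
145 87
```

View pics/w4v.png

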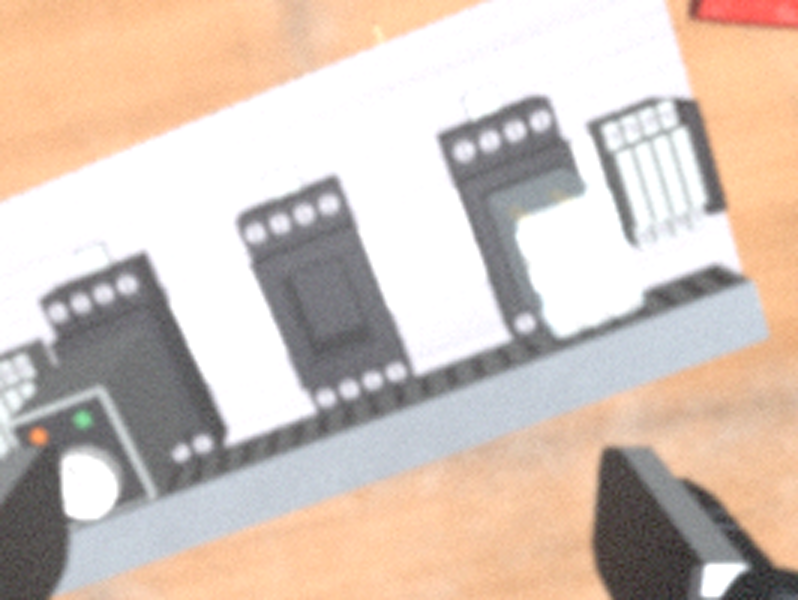

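```bash
python3 - <<'E'
from h import *
c=lambda u,v:[145+u/3,87+v/3]
d=lambda u,v:[80+u/2.5,60+v/2.5]
print(tri(("w3",d(392,280)),("w4",c(328,305))))
P=plane("w4",[c(285,275),c(340,258),c(372,335),c(315,352)],.04);print("hole",P.mean(0).round(4),P.round(4).tolist())
# plate front edge by gradient, fit in several views
def edge(s,a,b,z):
    im=cv2.cvtColor(cv2.imread(f"pics/{s}.png"),cv2.COLOR_BGR2HSV)[:,:,1].astype(float);im=cv2.GaussianBlur(im,(3,3),0)
    a,b=np.array(a,float),np.array(b,float);n=np.array([-(b-a)[1],(b-a)[0]]);n/=np.linalg.norm(n);pts=[]
    for t in np.linspace(.05,.95,50):
        q=a+t*(b-a);k=np.arange(-5,5.1,.5);xy=q+k[:,None]*n
        pr=cv2.remap(im,xy[:,0].astype(np.float32),xy[:,1].astype(np.float32),1).ravel();g=np.abs(np.gradient(pr));pts.append(xy[g.argmax()])
    W=plane(s,pts,z)[:,:2].astype(np.float32);v=cv2.fitLine(W,cv2.DIST_HUBER,0,.01,.01).ravel()
    return np.degrees(np.arctan2(v[1],v[0]))%180,v[2:]
print("front edge w3",edge("w3",d(118,247),d(583,54),.003));print("w4",edge("w4",c(0,203),c(490,3),.003))
print("right edge w3",edge("w3",d(588,62),d(660,290),.003))
# screw rows of the sockets (ends 21mm high -> z .031)
S=plane("w4",[c(255,233),c(330,204),c(465,151),c(541,121),c(58,313),c(127,285),c(327,397),c(397,370)],.031)
print(S[:,:2].round(4).tolist())
E
```

```text
(array([ 0.52509752, -0.05435135, -0.0063265 ]), [0.0012, 0.0012])
hole [ 0.5134 -0.0524  0.04  ] [[0.4996, -0.0642, 0.04], [0.4981, -0.0447, 0.04], [0.5272, -0.0399, 0.04], [0.5288, -0.0606, 0.04]]
front edge w3 (np.float32(98.77924), array([ 0.44308963, -0.0881939 ], dtype=float32))
w4 (np.float32(98.71502), array([ 0.4413666 , -0.07561426], dtype=float32))
right edge w3 (np.float32(8.813465), array([0.47631222, 0.09297786], dtype=float32))
[[0.4848, -0.0717], [0.4808, -0.0442], [0.4734, 0.0044], [0.4693, 0.0312], [0.497, -0.1472], [0.4926, -0.1203], [0.5495, -0.0611], [0.545, -0.0341]]
```

```bash
python3 -m jog '[{"linear":[0.354,0.822,-0.136],"roll":0},{"linear":[0.354,0.822,-0.136],"roll":0},{"linear":[0.354,0.822,-0.136],"roll":0},{"linear":[0.354,0.822,-0.136],"roll":0},{"linear":[0.354,0.822,-0.136],"roll":0},{"linear":[0.354,0.822,-0.136],"roll":0},{"linear":[0.354,0.822,-0.136],"roll":0},{"linear":[0.354,0.822,-0.136],"roll":0},{"linear":[0.354,0.822,-0.136],"roll":0},{"linear":[0.354,0.822,-0.136],"roll":0},{"linear":[0.354,0.822,-0.136],"roll":0}]' | head -2
python3 -m jog '[{"linear":[0,0,0],"roll":0.99},{"linear":[0,0,0],"roll":0.99},{"linear":[0,0,0],"roll":0.99},{"linear":[0,0,0],"roll":0.99},{"linear":[0,0,0],"roll":0.99},{"linear":[0,0,0],"roll":0.99},{"linear":[0,0,0],"roll":0.99},{"linear":[0,0,0],"roll":0.99},{"linear":[0,0,0],"roll":0.99},{"linear":[0,0,0],"roll":0.99},{"linear":[0,0,0],"roll":0.99},{"linear":[0,0,0],"roll":0.99}]' | head -3
python3 - <<'E'
from h import *
w=snap("wrist","w5");o=env.observe();print(o["position"],o["tool_rot"].round(4).tolist(),o["q"].round(1))
print(proj("w5",[[.432,.3365,.07],[.432,.3365,0]]))
p=proj("w5",[[.432,.3365,.07]])[0].astype(int);r=55
y0=max(p[1]-r,0);x0=p[0]-r;im=w[y0:p[1]+r,x0:p[0]+r].astype(int)
for thr in(110,130,150):
    m=((im.min(2)>thr)&(im.max(2)-im.min(2)<45)).astype(np.uint8)
    n,l,st,c=cv2.connectedComponentsWithStats(m);k=1+np.argmax(st[1:,4]);cs,_=cv2.findContours((l==k).astype(np.uint8),0,2)
    b=cv2.boxPoints(cv2.minAreaRect(max(cs,key=cv2.contourArea)))+[x0,y0];P=plane("w5",b,.07)
    e=[P[1]-P[0],P[2]-P[1]];L=[np.linalg.norm(x) for x in e];j=int(np.argmax(L))
    print(thr,P.mean(0).round(4),np.round(L,4),np.degrees(np.arctan2(e[j][1],e[j][0]))%180,tri(("w1",[248,139]),("w5",b.mean(0))))
cv2.imwrite("pics/w5v.png",cv2.resize(w[max(y0-20,0):p[1]+80,max(x0-45,0):p[0]+100],None,fx=3,fy=3,interpolation=cv2.INTER_CUBIC)[:600,:800])
E
```

```text
time_s: 4.03
position: [0.4295, 0.3402, 0.2537]
time_s: 5.03
position: [0.4301, 0.3385, 0.2532]
tool_rot: [[-0.299, 0.954, 0.003], [0.954, 0.299, 0.002], [0.001, 0.003, -1.0]]
[0.43016681 0.33842657 0.25317439] [[-0.294, 0.9558, 0.0028], [0.9558, 0.294, 0.0015], [0.0006, 0.0031, -1.0]] [25.8 20.6 72.5  0.  86.7  8.7]
[[255.7017203  171.21749733]
 [255.37217983 160.24851768]]
110 [0.4309 0.3374 0.07  ] [0.0377 0.0298] 17.310922536133805 (array([0.43160763, 0.33670503, 0.06612361]), [0.0005, 0.0005])
130 [0.4314 0.3376 0.07  ] [0.0366 0.0275] 17.310989391415465 (array([0.43202927, 0.33656839, 0.06431997]), [0.0003, 0.0003])
150 [0.4312 0.3382 0.07  ] [0.0344 0.0263] 17.310989085333606 (array([0.43221338, 0.33644371, 0.0610525 ]), [0.0004, 0.0004])
```

View pics/w5v.png

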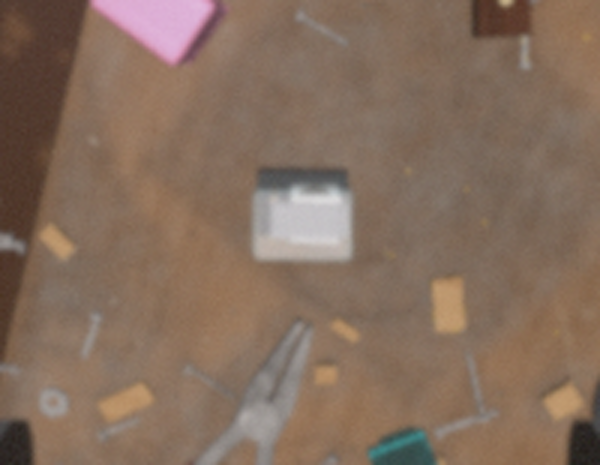

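```bash
python3 -m jog '[{"linear":[-0.04,0.02,0.9],"roll":0},{"linear":[0,0,0.9],"roll":0},{"linear":[0,0,0.9],"roll":0},{"linear":[0,0,0.9],"roll":0},{"linear":[0,0,0.9],"roll":0},{"linear":[0,0,0.6],"roll":0},{"linear":[0,0,0.48],"roll":0},{"linear":[0,0,0],"roll":0},{"linear":[0,0,0],"roll":0}]' | head -3
python3 -m jog '[{"linear":[0,0,0],"roll":0},{"linear":[0,0,0],"roll":0},{"linear":[0,0,0],"roll":0},{"linear":[0,0,0],"roll":0},{"linear":[0,0,0],"roll":0},{"linear":[0,0,0],"roll":0},{"linear":[0,0,0],"roll":0},{"linear":[0,0,0],"roll":0}]' -1 50
```

```text
time_s: 5.83
position: [0.432, 0.3369, 0.0288]
tool_rot: [[-0.303, 0.953, 0.001], [0.953, 0.303, 0.0], [0.0, 0.001, -1.0]]
time_s: 6.5
position: [0.4322, 0.3364, 0.0291]
tool_rot: [[-0.302, 0.953, 0.002], [0.953, 0.302, 0.001], [0.0, 0.002, -1.0]]
ft_force: [-1.0, 0.8, 6.5]
grip_width: 0.0372
gripper_force: 49.4
```

```bash
python3 -m jog '[{"linear":[0,0,-0.9],"roll":0.354},{"linear":[0,0,-0.9],"roll":0.354},{"linear":[0,0,-0.9],"roll":0.354},{"linear":[0,0,-0.9],"roll":0.354},{"linear":[0,0,-0.9],"roll":0.354}]' | tail -2
python3 -m jog '[{"linear":[-0.992,0.053,0],"roll":0},{"linear":[-0.992,0.053,0],"roll":0},{"linear":[-0.992,0.053,0],"roll":0},{"linear":[-0.992,0.053,0],"roll":0},{"linear":[-0.992,0.053,0],"roll":0},{"linear":[-0.992,0.053,0],"roll":0},{"linear":[-0.992,0.053,0],"roll":0},{"linear":[-0.992,0.053,0],"roll":0},{"linear":[-0.992,0.053,0],"roll":0},{"linear":[-0.992,0.053,0],"roll":0},{"linear":[0,0,0.9],"roll":0},{"linear":[0,0,0.9],"roll":0}]' | head -1
python3 - <<'E'
from h import *
w=snap("wrist","w6");o=env.observe();print(o["position"],o["tool_rot"].round(4).tolist(),o["ft_force"],o["grip_width"])
p,R=o["position"],o["tool_rot"]
foot=p-R[:,2]*0  # tcp
hole=np.array([.5137,-.0525,.04])
fb=p+np.array([0,0,-.029]);print(proj("w6",[hole,fb,p]))
cv2.imwrite("pics/w6v.png",cv2.resize(cv2.convertScaleAbs(w[120:384,100:420],alpha=1.5,beta=10),(727,600),interpolation=cv2.INTER_CUBIC))
E
```

```text
grip_width: 0.037
gripper_force: 50.4
time_s: 7.92
[ 0.50976311 -0.05319058  0.12897117] [[-0.1488, 0.9888, -0.0089], [0.9889, 0.1489, 0.0032], [0.0045, -0.0084, -1.0]] [-3.03429175  0.73025206 -9.84953361] 0.03696688658827949
[[255.14917963 186.52343835]
 [249.49021305 211.36266013]
 [248.84088478 229.57734263]]
```

View pics/w6v.png

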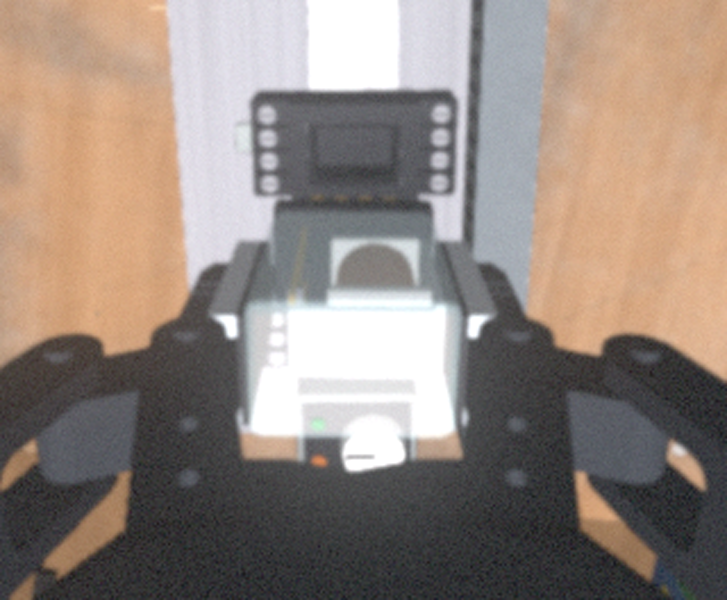

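```bash
python3 - <<'E'
from h import *
p=np.array([.50976,-.05319,.12897]);R=np.array([[-0.1488,0.9888,-0.0089],[0.9889,0.1489,0.0032],[0.0045,-0.0084,-1.0]])
c=lambda u,v:[100+u/2.2727,120+v/2.2727]
for n,px,z in(("flange",[c(275,205),c(433,205)],p[2]-.013),("top",[c(243,303),c(465,303)],p[2]+.041)):
    P=plane("w6",px,z);print(n,((P-p)@R).round(4).tolist())
H=plane("w6",[c(310,125),c(395,125),c(397,178),c(312,178)],.04);print("hole",H.mean(0),((H-p)@R).round(4).tolist())
o=env.observe();print(o["position"],o["tool_rot"].round(4).tolist(),o["ft_force"])
E
```

```text
flange [[0.0066, -0.0163, 0.0132], [0.0064, 0.0244, 0.0128]]
top [[0.0076, -0.0169, -0.0408], [0.0074, 0.0232, -0.0412]]
hole [ 0.51406811 -0.0526792   0.04      ] [[0.0096, -0.0107, 0.0891], [0.0095, 0.0202, 0.0889], [-0.0107, 0.0213, 0.0888], [-0.0106, -0.0104, 0.089]]
[ 0.50976311 -0.05319058  0.12897117] [[-0.1488, 0.9888, -0.0089], [0.9889, 0.1489, 0.0032], [0.0045, -0.0084, -1.0]] [-3.03429175  0.73025206 -9.84953361]
```

```bash
python3 -m jog '[{"linear":[0,0,0],"roll":0},{"linear":[0,0,0],"roll":0}]' | head -2; python3 - <<'E'
from h import *
o=env.observe();Tt=np.eye(4);Tt[:3,:3]=o["tool_rot"];Tt[:3,3]=o["position"]
X=np.linalg.inv(Tt)@np.array(optics.calibration("wrist")["T"]);np.save("X.npy",X);print(X.round(4).tolist())
Tw=np.load("pics/w6.npz")["T"]@np.linalg.inv(X);p,R=Tw[:3,3],Tw[:3,:3];print(p,R.round(4).tolist())
c=lambda u,v:[100+u/2.2727,120+v/2.2727]
for n,px,z in(("flange",[c(275,205),c(433,205)],p[2]-.013),("top",[c(243,303),c(465,303)],p[2]+.041)):
    P=plane("w6",px,z);print(n,((P-p)@R).round(4).tolist())
snap("wrist","w7");print(o["position"],o["tool_rot"].round(4).tolist(),o["ft_force"])
E
```

```text
time_s: 8.13
position: [0.5132, -0.0528, 0.1373]
[[-0.0007, -0.9628, -0.2702, 0.0682], [1.0, -0.0007, -0.0002, -0.0004], [-0.0, -0.2702, 0.9628, -0.1433], [0.0, 0.0, 0.0, 1.0]]
[ 0.51381708 -0.0554504   0.13645612] [[-0.1476, 0.989, 0.0049], [0.989, 0.1476, -0.0018], [-0.0025, 0.0046, -1.0]]
flange [[0.0122, -0.0193, 0.0129], [0.0121, 0.0195, 0.0131]]
top [[0.0141, -0.0187, -0.0411], [0.014, 0.0186, -0.041]]
[ 0.51318882 -0.05279805  0.1373124 ] [[-0.1517, 0.9884, 0.0008], [0.9884, 0.1517, -0.0003], [-0.0004, 0.0008, -1.0]] [ 0.32894272  1.03853205 -0.6293025 ]
```

```bash
python3 -m jog '[{"linear":[0,0.02,0.55],"roll":0},{"linear":[0,0,0.55],"roll":0},{"linear":[0,0,0.5],"roll":0},{"linear":[0,0,0],"roll":0},{"linear":[0,0,0.05],"roll":0},{"linear":[0,0,0.05],"roll":0},{"linear":[0,0,0.05],"roll":0},{"linear":[0,0,0],"roll":0}]'
```

```text
time_s: 8.85
position: [0.5141, -0.0529, 0.0669]
tool_rot: [[-0.151, 0.988, 0.002], [0.988, 0.151, -0.001], [-0.001, 0.002, -1.0]]
ft_force: [0.6, 0.1, -1.0]
grip_width: 0.0371
gripper_force: 50.6
```

```bash
python3 -m jog '[{"linear":[0,0,0.05],"roll":0},{"linear":[0,0,0.05],"roll":0},{"linear":[0,0,0.05],"roll":0},{"linear":[0,0,0],"roll":0},{"linear":[0,0,0],"roll":0}]'
```

```text
time_s: 9.27
position: [0.5138, -0.0529, 0.0598]
tool_rot: [[-0.151, 0.989, 0.001], [0.989, 0.151, -0.0], [-0.0, 0.0, -1.0]]
ft_force: [2.1, -1.9, -4.6]
grip_width: 0.0375
gripper_force: 50.4
```

```bash
python3 -m jog '[{"linear":[0,0,0.05],"roll":0},{"linear":[0,0,0.05],"roll":0},{"linear":[0,0,0.05],"roll":0},{"linear":[0,0,0.03],"roll":0},{"linear":[0,0,0],"roll":0},{"linear":[0,0,0],"roll":0}]'
```

```text
time_s: 9.77
position: [0.5138, -0.053, 0.0536]
tool_rot: [[-0.151, 0.988, 0.001], [0.988, 0.151, -0.001], [-0.001, 0.001, -1.0]]
ft_force: [-0.1, -0.3, 9.6]
grip_width: 0.0371
gripper_force: 51.6
```

```bash
python3 -m jog '[{"linear":[0,0,0.05],"roll":0},{"linear":[0,0,0.04],"roll":0},{"linear":[0,0,0],"roll":0},{"linear":[0,0,0],"roll":0}]'
```

```text
time_s: 10.1
position: [0.514, -0.053, 0.0533]
tool_rot: [[-0.151, 0.988, 0.004], [0.988, 0.151, -0.002], [-0.002, 0.003, -1.0]]
ft_force: [-12.4, 1.4, 46.5]
grip_width: 0.0374
gripper_force: 55.7
```

```bash
python3 -m jog '[{"linear":[0,0,-0.07],"roll":0},{"linear":[0,0,0],"roll":0}]' | grep -E "pos|ft"; python3 -m jog '[{"linear":[0,0,0],"roll":0},{"linear":[0,0,0],"roll":0},{"linear":[0,0,0],"roll":0},{"linear":[0,0,0],"roll":0},{"linear":[0,0,0],"roll":0},{"linear":[0,0,0],"roll":0},{"linear":[0,0,0],"roll":0}]' 1
python3 -m jog '[{"linear":[0,0,-0.5],"roll":0},{"linear":[0,0,-0.9],"roll":0},{"linear":[0,0,-0.9],"roll":0},{"linear":[0,0,-0.6],"roll":0},{"linear":[0,0,0],"roll":0},{"linear":[0,0,0],"roll":0}]'|head -2
python3 -c "
from h import *
o=env.observe();print(o['position'])
snap('wrist','w8');snap('top','t8');snap('side','s8')"
```

```text
position: [0.514, -0.053, 0.0535]
ft_force: [-3.2, -0.6, 19.5]
time_s: 10.85
position: [0.5135, -0.0527, 0.0518]
tool_rot: [[-0.151, 0.988, -0.0], [0.988, 0.151, 0.0], [0.0, -0.0, -1.0]]
ft_force: [0.5, 0.7, 0.3]
grip_width: 0.0859
gripper_force: 0.0
time_s: 11.35
position: [0.5138, -0.0528, 0.1688]
[ 0.51382094 -0.05282427  0.16883632]
```

```bash
python3 - <<'E'
from h import *
print("lens w1",plane("w1",[[246,309]],.135),"base",plane("w1",[[254,262]],.004))
print("top: lens",plane("t1",[[203,154]],.135),"base",plane("t1",[[204,160]],.004))
c=lambda u,v:[145+u/3,87+v/3]
d=lambda u,v:[80+u/2.5,60+v/2.5]
print(tri(("w3",d(521,250)),("w4",c(588,262))))
# ring segmentation in w1
im=cv2.imread("pics/w1.png")[285:335,220:275].astype(int)
m=((im.min(2)>150)).astype(np.uint8);n,l,st,ce=cv2.connectedComponentsWithStats(m);print(st[1:],ce[1:]+[220,285])
E
```

```text
lens w1 [[0.62545452 0.28880585 0.135     ]] base [[0.63670457 0.29582799 0.004     ]]
top: lens [[0.62557037 0.28061599 0.135     ]] base [[0.63896838 0.29418755 0.004     ]]
(array([0.50083242, 0.0209168 , 0.10517498]), [0.0013, 0.0013])
[[  9   7  31  35 492]] [[244.26626016 308.55081301]]
```

```bash
python3 -m jog '[{"linear":[0.873,0.264,-0.396],"roll":0},{"linear":[0.873,0.264,-0.396],"roll":0},{"linear":[0.873,0.264,-0.396],"roll":0},{"linear":[0.873,0.264,-0.396],"roll":0},{"linear":[0.873,0.264,-0.396],"roll":0},{"linear":[0.873,0.264,-0.396],"roll":0},{"linear":[0.873,0.264,-0.396],"roll":0},{"linear":[0,0,0],"roll":0},{"linear":[0,0,0],"roll":0}]' | head -2
python3 -c "
from h import *
snap('wrist','w9')"
python3 -m jog '[{"linear":[0.39,0.755,-0.125],"roll":0},{"linear":[0.39,0.755,-0.125],"roll":0},{"linear":[0.39,0.755,-0.125],"roll":0},{"linear":[0.39,0.755,-0.125],"roll":0},{"linear":[0,0,0],"roll":0},{"linear":[0,0,0],"roll":0},{"linear":[0,0,0],"roll":0}]' | head -2
python3 - <<'E'
from h import *
snap("wrist","w10")
L=[.6255,.287,.135];t=[]
for s,r in(("w9",50),("w10",50),("w1",30),("t8",24)):
    p=proj(s,[L])[0].round().astype(int);x0,y0=max(p[0]-r,0),max(p[1]-r,0);im=cv2.imread(f"pics/{s}.png")[y0:y0+2*r,x0:x0+2*r];print(s,p,x0,y0,300/(2*r),im.shape)
    t.append(cv2.resize(cv2.convertScaleAbs(im,alpha=1.6,beta=20),(300,300),interpolation=cv2.INTER_CUBIC))
cv2.imwrite("pics/c2.png",np.vstack([np.hstack(t[:2]),np.hstack(t[2:])]))
E
```

```text
time_s: 12.25
position: [0.5495, 0.2016, 0.2778]
time_s: 12.88
position: [0.6596, 0.2786, 0.2973]
w9 [350 101] 300 51 3.0 (100, 100, 3)
w10 [225 160] 175 110 3.0 (100, 100, 3)
w1 [245 309] 215 279 5.0 (60, 60, 3)
t8 [201 154] 177 130 6.25 (48, 48, 3)
```

View pics/c2.png

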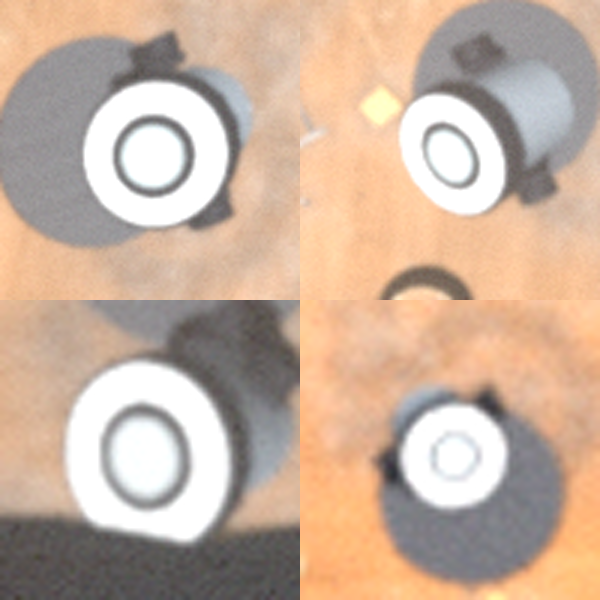

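```bash
python3 - <<'E'
from h import *
from scipy.optimize import least_squares
a=lambda u,v:[300+u/3,51+v/3]
b=lambda u,v:[175+(u-300)/3,110+v/3]
L,e=tri(("w9",a(154,155)),("w10",b(450,154)),("w1",[244,310]));print("lens",L.round(4),e)
E1,e1=tri(("w9",a(158,53)),("w10",b(480,52)));E2,e2=tri(("w9",a(212,208)),("w10",b(538,185)));print(E1.round(4),e1,E2.round(4),e2)
v=E2-E1;print("ear az",np.degrees(np.arctan2(v[1],v[0])))
M=(E1+E2)/2;w=L-M;w/=np.linalg.norm(w);print("piv->lens",w,np.arccos(w[2]),np.degrees(np.arctan2(w[1],w[0])))
B1=plane("w9",[a(100,142)],.005)[0];B2=plane("w10",[b(507,90)],.005)[0];print("base",B1,B2)
# white ring contours -> fit circle in 3D (rays onto the plane, radius const)
C={}
for s in("w9","w10"):
    p=proj(s,[L])[0].astype(int);im=cv2.imread(f"pics/{s}.png")[p[1]-40:p[1]+40,p[0]-40:p[0]+40]
    m=((im.min(2)>115)).astype(np.uint8);n,l,st,ce=cv2.connectedComponentsWithStats(m)
    k=max(range(1,n),key=lambda k:st[k,4] if np.hypot(*(ce[k]-40))<12 else 0)
    cs,_=cv2.findContours((l==k).astype(np.uint8),0,1);h=cv2.convexHull(max(cs,key=cv2.contourArea)).reshape(-1,2);print(s,cv2.fitEllipse(h),st[k])
    C[s]=cs=max(cs,key=cv2.contourArea).reshape(-1,2)+p-40
def res(x):
    n=np.array([np.sin(x[3])*np.cos(x[4]),np.sin(x[3])*np.sin(x[4]),np.cos(x[3])]);c=x[:3];r=[]
    for s in C:
        o,d=rays(s,C[s]);P=o+d*(((c-o)@n)/(d@n))[:,None];r.append(np.linalg.norm(P-c,axis=1)-x[5])
    return np.concatenate(r)*1e3
f=least_squares(res,[*L,.6,np.pi,.023],loss="soft_l1",f_scale=.5)
print("circle",f.x.round(4),"az",np.degrees(f.x[4]),"rms mm",np.sqrt(np.mean(f.fun**2)))
E
```

```text
lens [0.6263 0.286  0.1352] [0.0003, 0.0002, 0.0002]
[0.63   0.3199 0.1043] [0.0002, 0.0002] [0.6589 0.2737 0.1081] [0.0002, 0.0002]
ear az -57.96611452377404
piv->lens [-0.5048661  -0.30147762  0.80883958] 0.6286203094124464 -149.15672782979078
base [0.64132095 0.29520867 0.005     ] [0.63978465 0.29590736 0.005     ]
w9 ((40.369693756103516, 39.88801193237305), (47.32635498046875, 48.10185241699219), 39.85987854003906) [  17   16   48   48 1204]
w10 ((40.21628952026367, 40.08168029785156), (30.956581115722656, 42.9195671081543), 147.12319946289062) [ 23  21  35  40 740]
circle [0.6259 0.2858 0.1354 0.5761 3.7078 0.0216] az 212.44000972426622 rms mm 0.3096819345097622
```

```bash
python3 -m jog '[{"linear":[-0.637,-0.539,0.381],"roll":0},{"linear":[-0.637,-0.539,0.381],"roll":0},{"linear":[-0.637,-0.539,0.381],"roll":0},{"linear":[-0.637,-0.539,0.381],"roll":0},{"linear":[-0.637,-0.539,0.381],"roll":0},{"linear":[-0.637,-0.539,0.381],"roll":0},{"linear":[-0.637,-0.539,0.381],"roll":0},{"linear":[-0.637,-0.539,0.381],"roll":0},{"linear":[-0.637,-0.539,0.381],"roll":0},{"linear":[0,0,0],"roll":0},{"linear":[0,0,0],"roll":0}]' | head -3
python3 - <<'E'
from h import *
o=env.observe();print(o["position"]);w=snap("wrist","w11")
T=np.array([.5022,.0223,.094]);p=proj("w11",[T])[0].astype(int);r=60;print(p)
im=w[max(p[1]-r,0):p[1]+r,p[0]-r:p[0]+r].astype(int);y0=max(p[1]-r,0);x0=p[0]-r
for thr in(170,190,210):
    m=(im.min(2)>thr).astype(np.uint8);n,l,st,c=cv2.connectedComponentsWithStats(m);k=1+np.argmax(st[1:,4]);cs,_=cv2.findContours((l==k).astype(np.uint8),0,2)
    b=cv2.boxPoints(cv2.minAreaRect(max(cs,key=cv2.contourArea)))+[x0,y0];P=plane("w11",b,.094);print(thr,P.mean(0).round(4),[round(float(np.linalg.norm(P[i+1]-P[i])),4) for i in(0,1)])
E
```

```text
time_s: 13.85
position: [0.5005, 0.0227, 0.162]
tool_rot: [[-0.148, 0.989, -0.001], [0.989, 0.148, 0.0], [0.0, -0.001, -1.0]]
[0.50054355 0.02268478 0.16200932]
[257 201]
170 [0.5028 0.018  0.094 ] [0.0332, 0.0326]
190 [0.5034 0.0139 0.094 ] [0.0248, 0.008]Traceback (most recent call last):
  File "<stdin>", line 6, in <module>
    return _wrapfunc(a, 'argmax', axis=axis, out=out, **kwds)
    return bound(*args, **kwds)
ValueError: attempt to get argmax of an empty sequence
```

```bash
python3 -m jog '[{"linear":[-0.016,0.04,0.6],"roll":0},{"linear":[0,0,0.7],"roll":0},{"linear":[0,0,0.7],"roll":0},{"linear":[0,0,0.5],"roll":0},{"linear":[0,0,0.22],"roll":0},{"linear":[0,0,0],"roll":0},{"linear":[0,0,0],"roll":0}]' | grep -E "pos|ft"
python3 -m jog '[{"linear":[0,0,0],"roll":0},{"linear":[0,0,0],"roll":0},{"linear":[0,0,0],"roll":0},{"linear":[0,0,0],"roll":0},{"linear":[0,0,0],"roll":0},{"linear":[0,0,0],"roll":0},{"linear":[0,0,0],"roll":0},{"linear":[0,0,0],"roll":0}]' -1 30
```

```text
position: [0.5048, 0.0239, 0.0538]
ft_force: [0.9, -1.2, -0.0]
time_s: 15.15
position: [0.5038, 0.0235, 0.0536]
tool_rot: [[-0.151, 0.988, -0.0], [0.988, 0.151, -0.0], [-0.0, -0.0, -1.0]]
ft_force: [-4.4, -0.2, 5.9]
grip_width: 0.0378
gripper_force: 32.3
```

```bash
python3 -m jog '[{"linear":[0,0,-0.08],"roll":0},{"linear":[0,0,-0.08],"roll":0},{"linear":[0,0,-0.06],"roll":0},{"linear":[0,0,0],"roll":0},{"linear":[0,0,0],"roll":0}]' - 20
python3 -m jog '[{"linear":[0.06,0,0],"roll":0},{"linear":[0.07,0,0],"roll":0},{"linear":[0.07,0,0],"roll":0},{"linear":[0.07,0,0],"roll":0},{"linear":[0,0,0],"roll":0}]'
```

```text
time_s: 15.57
position: [0.5039, 0.0236, 0.0618]
tool_rot: [[-0.151, 0.988, -0.0], [0.988, 0.151, -0.0], [0.0, -0.0, -1.0]]
ft_force: [-3.0, -1.1, 0.2]
grip_width: 0.0373
gripper_force: 31.7
time_s: 15.98
position: [0.5023, 0.0332, 0.0618]
tool_rot: [[-0.152, 0.988, -0.001], [0.988, 0.152, -0.003], [-0.003, -0.001, -1.0]]
ft_force: [-4.2, -7.2, 3.5]
grip_width: 0.0373
gripper_force: 31.8
```

```bash
python3 -m jog '[{"linear":[0.075,0,0],"roll":0},{"linear":[0.075,0,0.02],"roll":0},{"linear":[0.075,0,0.02],"roll":0},{"linear":[0,0,0],"roll":0}]' - 20
python3 -m jog '[{"linear":[0.08,0,0.02],"roll":0},{"linear":[0.08,0,0.02],"roll":0},{"linear":[0.02,0,0],"roll":0},{"linear":[0,0,0],"roll":0}]'
python3 -c "
from h import *
snap('wrist','w12');snap('side','s12');snap('top','t12')"
```

```text
time_s: 16.32
position: [0.501, 0.0423, 0.0604]
tool_rot: [[-0.152, 0.988, -0.0], [0.988, 0.152, -0.003], [-0.003, -0.001, -1.0]]
ft_force: [-4.4, -7.9, 5.4]
grip_width: 0.0371
gripper_force: 32.0
time_s: 16.65
position: [0.4999, 0.0493, 0.0584]
tool_rot: [[-0.152, 0.988, -0.001], [0.988, 0.152, -0.002], [-0.002, -0.001, -1.0]]
ft_force: [-3.6, -6.9, 1.1]
grip_width: 0.0369
gripper_force: 31.2
```

```bash
python3 -m jog '[{"linear":[0,0,0],"roll":0},{"linear":[0,0,0],"roll":0},{"linear":[0,0,-0.2],"roll":0},{"linear":[0,0,-0.5],"roll":0},{"linear":[0,0,-0.9],"roll":0},{"linear":[0,0,-0.9],"roll":0},{"linear":[0,0,-0.9],"roll":0},{"linear":[0,0,-0.5],"roll":0},{"linear":[0,0,0],"roll":0},{"linear":[0,0,0],"roll":0},{"linear":[0,0,0],"roll":0}]' - 70
python3 - <<'E'
from h import *
snap("wrist","w13")
for n in("side","top"): snap(n,n[0]+"13")
o=env.observe();p=o["position"]+[0,0,.0187];X=np.load("X.npy")
# candidate relay corners in tool coords for tilt th: print expected pixels of near/top edges
R=o["tool_rot"]
for th in(.45,.6,.75):
    # relay frame in tool axes: x_r=tool y; z_r = -tool z tilted to +tool x ; y_r = z x x
    z=-R[:,2]*np.cos(th)+R[:,0]*np.sin(th);y=R[:,0]*np.cos(th)+R[:,2]*np.sin(th)
    P=[p+z*a+y*b for a,b in((22,14),(22,-14),(-32,14),(-32,9),(-48,9),(-48,-9))/np.array(1000.)]
    print(th,proj("w13",P).round(0).tolist())
im=cv2.cvtColor(cv2.imread("pics/w13.png"),cv2.COLOR_BGR2GRAY)
print("col profile u~250-260:",[(v,int(im[v,235:275].mean())) for v in range(140,384,3)])
E
```

```text
time_s: 17.72
position: [0.4997, 0.0505, 0.2135]
tool_rot: [[-0.151, 0.988, -0.001], [0.988, 0.151, 0.0], [0.001, -0.001, -1.0]]
ft_force: [0.4, 0.8, -0.9]
grip_width: 0.0363
gripper_force: 70.8
0.45 [[256.0, 225.0], [256.0, 297.0], [255.0, 230.0], [255.0, 239.0], [255.0, 239.0], [255.0, 268.0]]
0.6 [[256.0, 218.0], [256.0, 289.0], [255.0, 239.0], [255.0, 247.0], [255.0, 251.0], [255.0, 280.0]]
0.75 [[256.0, 212.0], [256.0, 279.0], [255.0, 248.0], [255.0, 256.0], [255.0, 263.0], [255.0, 293.0]]
col profile u~250-260: [(140, 75), (143, 87), (146, 152), (149, 135), (152, 152), (155, 137), (158, 153), (161, 134), (164, 153), (167, 169), (170, 180), (173, 157), (176, 55), (179, 54), (182, 65), (185, 64), (188, 62), (191, 63), (194, 63), (197, 63), (200, 57), (203, 55), (206, 61), (209, 64), (212, 109), (215, 177), (218, 178), (221, 178), (224, 177), (227, 177), (230, 177), (233, 120), (236, 56), (239, 56), (242, 58), (245, 69), (248, 107), (251, 137), (254, 170), (257, 198), (260, 204), (263, 193), (266, 192), (269, 193), (272, 193), (275, 193), (278, 192), (281, 192), (284, 192), (287, 192), (290, 193), (293, 193), (296, 202), (299, 203), (302, 155), (305, 153), (308, 153), (311, 153), (314, 152), (317, 130), (320, 73), (323, 69), (326, 55), (329, 50), (332, 47), (335, 46), (338, 45), (341, 43), (344, 41), (347, 40), (350, 37), (353, 36), (356, 35), (359, 33), (362, 31), (365, 31), (368, 30), (371, 28), (374, 27), (377, 27), (380, 26), (383, 27)]
```

```bash
python3 -m jog '[{"linear":[0,0,-0.09],"roll":-0.99},{"linear":[0,0,-0.09],"roll":-0.99},{"linear":[0,0,-0.09],"roll":-0.99},{"linear":[0,0,-0.09],"roll":-0.99},{"linear":[0,0,-0.09],"roll":-0.99},{"linear":[0,0,-0.09],"roll":-0.99},{"linear":[0,0,-0.09],"roll":-0.99},{"linear":[0,0,-0.09],"roll":-0.99},{"linear":[0,0,-0.09],"roll":-0.99},{"linear":[0,0,-0.09],"roll":-0.99},{"linear":[0,0,-0.09],"roll":-0.99},{"linear":[0,0,-0.09],"roll":-0.99}]'|head -2
python3 -c "
from h import *
snap('wrist','w14')"
python3 -m jog '[{"linear":[0,0,0],"roll":-0.975},{"linear":[0,0,0],"roll":-0.975},{"linear":[0,0,0],"roll":-0.975},{"linear":[0,0,0],"roll":-0.975},{"linear":[0,0,0],"roll":-0.975},{"linear":[0,0,0],"roll":-0.975},{"linear":[0,0,0],"roll":-0.975},{"linear":[0,0,0],"roll":-0.975},{"linear":[0,0,0],"roll":-0.975},{"linear":[0,0,0],"roll":-0.975},{"linear":[0,0,0],"roll":-0.975}]'|head -3
python3 - <<'E'
from h import *
snap("wrist","w15")
g=lambda s:cv2.GaussianBlur(cv2.imread(f"pics/{s}.png"),(3,3),0).astype(int)
I=np.stack([g(s) for s in("w13","w14","w15")]);st=(I.max(0)-I.min(0)).max(1+1)
m=st<30
G=I.mean(0).mean(2)
for v in range(190,330,5): print(v,"static frac %.2f"%m[v,215:296].mean(),"val w15",int(G[v,235:275].mean()),"w7",int(g("w7")[v,235:275].mean()),"static cols",(np.where(m[v,190:320])[0][[0,-1]]+190).tolist() if m[v,190:320].any() else None)
def p(th):
    z=np.array([np.sin(th),0,-np.cos(th)]);y=np.array([np.cos(th),0,np.sin(th)]);g0=np.array([0,0,-.0187])
    X=np.load("X.npy");d=np.load("pics/w15.npz");out=[]
    for a,b in((22,14),(22,-14),(-32,14),(-32,9),(-48,9),(-48,-9)):
        q=np.linalg.inv(X)@np.append(g0+(z*a+y*b)/1e3,1);out.append(float((d["K"]@(q[:3]/q[2]))[1]))
    return np.round(out)
for th in(0,.4,.5,.6,.7):print(th,p(th))
E
```

```text
time_s: 18.87
position: [0.4999, 0.0503, 0.2569]
time_s: 19.83
position: [0.4999, 0.0503, 0.2568]
tool_rot: [[-0.85, -0.528, -0.002], [-0.528, 0.85, 0.0], [0.001, 0.001, -1.0]]
190 static frac 0.20 val w15 91 w7 56 static cols [227, 317]
195 static frac 0.04 val w15 86 w7 49 static cols [242, 319]
200 static frac 0.06 val w15 85 w7 43 static cols [255, 319]
205 static frac 0.06 val w15 92 w7 53 static cols [219, 319]
210 static frac 0.02 val w15 97 w7 42 static cols [231, 319]
215 static frac 0.00 val w15 136 w7 72 static cols [314, 319]
220 static frac 0.00 val w15 133 w7 73 static cols [310, 319]
225 static frac 0.01 val w15 132 w7 101 static cols [295, 319]
230 static frac 0.10 val w15 131 w7 92 static cols [204, 319]
235 static frac 0.11 val w15 94 w7 84 static cols [201, 319]
240 static frac 0.12 val w15 93 w7 82 static cols [190, 319]
245 static frac 0.36 val w15 87 w7 86 static cols [190, 319]
250 static frac 1.00 val w15 127 w7 130 static cols [190, 319]
255 static frac 1.00 val w15 179 w7 154 static cols [190, 319]
260 static frac 1.00 val w15 201 w7 179 static cols [190, 31
[... 296 characters left out ...]
tatic cols [190, 319]
290 static frac 0.94 val w15 190 w7 145 static cols [190, 319]
295 static frac 0.94 val w15 194 w7 151 static cols [190, 319]
300 static frac 0.64 val w15 193 w7 147 static cols [190, 319]
305 static frac 0.23 val w15 159 w7 143 static cols [190, 319]
310 static frac 0.38 val w15 155 w7 148 static cols [190, 319]
315 static frac 0.41 val w15 152 w7 136 static cols [190, 319]
320 static frac 0.17 val w15 78 w7 146 static cols [190, 319]
325 static frac 0.81 val w15 63 w7 92 static cols [190, 319]
0 [253. 315. 207. 215. 206. 233.]
0.4 [228. 301. 227. 236. 235. 265.]
0.5 [222. 295. 233. 242. 243. 273.]
0.6 [218. 290. 239. 248. 251. 281.]
0.7 [213. 283. 245. 253. 259. 289.]
```

```bash
python3 -m jog '[{"linear":[-0.682,0.672,0],"roll":0},{"linear":[-0.682,0.672,0],"roll":0},{"linear":[-0.682,0.672,0],"roll":0},{"linear":[-0.682,0.672,0],"roll":0},{"linear":[-0.682,0.672,0],"roll":0},{"linear":[0,0,0],"roll":0},{"linear":[0,0,0],"roll":0},{"linear":[0,0,0],"roll":0}]'
python3 - <<'E'
from h import *
w=snap("wrist","w16");snap("side","s16");snap("top","t16")
def art(s,x0,x1,y0,y1,k):
    im=cv2.imread(f"pics/{s}.png");H=cv2.cvtColor(im,cv2.COLOR_BGR2HSV)
    for v in range(y0,y1,k):
        r=""
        for u in range(x0,x1,k):
            h=H[v:v+k,u:u+k].reshape(-1,3).mean(0); r+= "w" if (h[1]>80 and 3<h[0]<28 and h[2]>60) else "%d"%min(9,int(h[2]/26))
        print(v,r)
art("w16",160,350,150,345,5)
o=env.observe();print(proj("s16",[o["position"]]),proj("t16",[o["position"]]))
E
```

```text
time_s: 20.55
position: [0.5452, 0.236, 0.2569]
tool_rot: [[-0.852, -0.524, -0.001], [-0.524, 0.852, -0.001], [0.001, 0.0, -1.0]]
ft_force: [0.1, 0.8, -0.4]
grip_width: 0.0367
gripper_force: 70.9
150 4wwwwwwwwwwwwwwww67777765w555444444444
155 wwwwwwwwwwwwwwwww5665555w5554444444444
160 ww4wwwwwwwwwwwwwwwwww5wwwww54wwww44444
165 5wwwwwwwwwwwwwwwwwwww55444555wwww44444
170 www3w4wwwwwwwwwwwwwww5555w544wwww44444
175 54www55wwwwwwwwwwwwwwwwwwww44444444444
180 www4ww4wwwwwwwwwwwwwwwwwwwww4444444444
185 www4wwwwwwwwwwwwwwwwwwwwwwww54ww444444
190 wwwwwwwwwwwwwwwwwwwwwwwwwwwwwwww444444
195 wwwwwwwwwwwwwwwwwwwwwwwwwwwww54w444444
200 wwwwwwwwwwwwwwwwwwwwwwwwwwwwww44444444
205 wwwwwwwwwwwwwwww4333344wwwwwwwwww44444
210 wwwwwwwwwwwwwww333333334wwwwwwwww44444
215 wwwwwwwwwwwwww3333333333wwwwwwww544444
220 wwwwwwwwwwwww333333333333wwwwwwww44ww4
225 wwwwwwww43334333333333333w333wwwww4www
230 wwwwwwww4322433333333333342234wwwwwwww
235 wwwwww32332243333333333334223323wwwwww
240 wwwww32233224333333333333w2233213wwwww
245 444ww2223223333333333333343223322wwwww
250 4444312332455555555555555554233213wwww
255 44442124425556656788888877552442124www
260 ww3211247355567667777777776537421123ww
265 w211221253555677777777777775352122213w
270 w211111123555677777777777775321111111w
275 11111111135656777777777777753211111111
280 11111111135656777777777777753211111111
285 11111111135666777777777777754211111111
290 11111111135657777777777777764111111111
295 11111111135667767888888888764211111111
300 11111111256667777777777777765211111111
305 11112111246666777777777777665211121111
310 11111111146776667777777766654111111111
315 111111111w6777656666666654442111111111
320 11111111123344w44445554322221111111111
325 11112111111112222233222211111111121111
330 11112111111111111211111111111111121111
335 11111111111111111111111111111111111111
340 11111111111111111111111111111111111111
[[243.48531652 159.69074797]] [[214.52438972 173.3966204 ]]
```

```bash
python3 - <<'E'
from h import *
o=env.observe();p=o["position"];R=o["tool_rot"]
print(proj("s16",[p,p-R[:,2]*.0187,[.626,.286,.1353],p-[0,0,.03]]).round(),proj("t16",[p]).round())
im=cv2.imread("pics/s16.png");H=cv2.cvtColor(im,cv2.COLOR_BGR2HSV)
for v in range(125,225,2):
    r=""
    for u in range(190,300,2):
        h=H[v:v+2,u:u+2].reshape(-1,3).mean(0); r+= "w" if (h[1]>80 and 3<h[0]<28 and h[2]>60) else "r" if h[1]>120 else "%d"%min(9,int(h[2]/26))
    print(v,r)
E
```

```text
[[243. 160.]
 [243. 152.]
 [205. 223.]
 [244. 172.]] [[215. 173.]]
125 rr42wwww11124444431111211111111234543344wwwwwwwwwww4422
127 rr42wwwww11344444r211111111111122344223wwwwwwwwwww67533
129 rr42wwwwww2444444r211112111223212222224wwwwwwwwww675224
131 rr32wwwwww44444444r3211221234321112212wwwwwwwwww6752226
133 rr42wwwwww444444445531122122221111221wwwwwwwwww66422247
135 r342wwwwww444444455531221111121112221wwwwwwwww5422ww346
137 rr4wwwwwww4444444555424554212w2112212wwwwwww5642wwww245
139 rrrrwwwwww444444455554666631ww1111112wwwwww6763wwww424w
141 rrrr3wwwww4444444554445556412211111122wwww4664wwww663ww
143 rrrr3wwwww44444445544556664122112321234www234wwww665www
145 rrrr3wwwwww4444445554556775211112222344w322wwwww555wwww
147 rrrr3wwwwww4444444444556786211111222333w3wwwwwwwwwwwwww
149 rrrr3wwwwwwww4444www4555676321112233333wwwwwwwwwwwwwwww
151 rrrr3wwwwwwwwwwwwww44555664431112333333wwwwwwwwwwwwwwww
153 rrrrwwwwwwwwwwwwwww55555654331212333333wwwwwwwwwwwwwwww
155 rrrrwwwwwwwwwwwwwww6666665443111245555676wwwwwwwwwwwwww
157 rrrrwwwwwwwwwwwwww56667655443111257777787666666wwwwwwww
159 rrrrwwwww
[... 1266 characters left out ...]
wwww655ww66555565211466666555435777776ww
203 wwwwwwwwwwwwwwwwwwwwwwww665555563334655555556777777776w
205 rwwwwwwwwwwwwwwwwwwwwww66655656677755433222247777777766
207 rwwwwwwwwwwwwwwwww666ww65655655677753221111147777777766
209 rwwwwwwwwwwwwwwwww6666www653333677752111111147777777776
211 rwwwwwwwwwwwwwwwww65wwwww653333577763111112257777777776
213 wwwwwwwwwwwwwwwwww6wwwwww663333577775344554567777777766
215 wwwwwwwwwwwwwwww6wwwwwwww663333577777656666677777676666
217 www777wwwwwwwwww665wwwwww664444677777766776666666rr66ww
219 ww588777wwwwwwww665wwwwwww66676666666666wwwwwwwwwrrwwww
221 ww37846777wwwwww6555wwwwww666wwwwwwwwwwwwwwwwwwwwrwwwww
223 w31476677676wwwwwwwwwwwwwwwwwwwwwwwwwwwwwwwwwwwwrrwwwww
```

```bash
python3 - <<'E'
from h import *
o=env.observe();R=o["tool_rot"];g=o["position"]-R[:,2]*.0187
for th in(0,.3,.6,.9):
    z=-R[:,2]*np.cos(th)+R[:,0]*np.sin(th);x=R[:,1];y=np.cross(z,x)
    P=lambda a,b,c:g+(x*a+y*b+z*c)/1e3
    print(th,"foot",proj("s16",[P(a,b,-48) for a in(-14,14) for b in(-9,9)]).round().astype(int).tolist(),"flange",proj("s16",[P(a,b,-32) for a in(-19,19) for b in(-14,14)]).round().astype(int).tolist(),"top",proj("s16",[P(a,b,22) for a in(-19,19) for b in(-14,14)]).round().astype(int).tolist())
    print("   w16: top",proj("w16",[P(a,b,22) for a in(-19,19) for b in(-14,14)]).round().astype(int).tolist(),"foot",proj("w16",[P(a,b,-48) for a in(-14,14) for b in(-9,9)]).round().astype(int).tolist(), "flange",proj("w16",[P(a,b,-32) for a in(-19,19) for b in(-14,14)]).round().astype(int).tolist())
E
```

```text
0 foot [[237, 170], [245, 168], [243, 177], [251, 174]] flange [[233, 163], [245, 159], [242, 172], [254, 168]] top [[232, 139], [245, 136], [241, 148], [254, 144]]
   w16: top [[206, 317], [203, 255], [299, 317], [303, 255]] foot [[231, 234], [231, 207], [276, 234], [276, 207]] flange [[221, 254], [219, 208], [286, 254], [288, 208]]
0.3 foot [[231, 170], [238, 170], [237, 176], [245, 176]] flange [[229, 162], [241, 162], [238, 170], [250, 170]] top [[235, 137], [247, 138], [244, 145], [257, 145]]
   w16: top [[204, 307], [204, 235], [301, 307], [301, 235]] foot [[231, 258], [231, 229], [276, 258], [276, 229]] flange [[220, 272], [220, 223], [287, 272], [287, 223]]
0.6 foot [[225, 168], [232, 170], [232, 174], [238, 177]] flange [[226, 159], [236, 163], [235, 168], [245, 172]] top [[239, 136], [249, 140], [248, 144], [259, 148]]
   w16: top [[203, 291], [206, 219], [303, 291], [299, 219]] foot [[230, 282], [231, 252], [276, 282], [276, 252]] flange [[219, 291], [221, 240], [288, 291], [286, 240]]
0.9 foot [[221, 164], [226, 169], [227, 170], [233, 175]] flange [[224, 156], [232, 163], [232, 164], [241, 171]] top [[242, 135], [250, 143], [251, 143], [259, 151]]
   w16: top [[202, 271], [209, 208], [303, 271], [297, 208]] foot [[229, 306], [231, 276], [278, 306], [276, 276]] flange [[217, 308], [221, 258], [289, 308], [286, 258]]
```

```bash
python3 - <<'E'
from h import *
print("lens,base in w16",proj("w16",[[.626,.286,.1353],[.6405,.2955,.005],[.5945,.2955,.005],[.64,.2495,.005]]).round())
for s in("w7","w14","w15"):
    im=cv2.imread(f"pics/{s}.png");H=cv2.cvtColor(im,cv2.COLOR_BGR2HSV);print(s)
    for v in range(195,330,5):
        r=""
        for u in range(190,320,5):
            h=H[v:v+5,u:u+5].reshape(-1,3).mean(0); r+= "w" if (h[1]>80 and 3<h[0]<28 and h[2]>60) else "%d"%min(9,int(h[2]/26))
        print(v,r)
E
```

```text
lens,base in w16 [[255. 275.]
 [255. 236.]
 [272. 211.]
 [228. 220.]]
w7
195 55554332221111111222324244
200 55554432221111111222434244
205 55554432122221112112434244
210 55555522222222222222455244
215 55555532222222222222454244
220 55555533333333333333454244
225 55533333333454334543333244
230 55432233333543333453222344
235 32322233333433333343222222
240 22322223333433333343322221
245 22222233333444444444322221
250 22223344444666666666432222
255 24334556666666666666653342
260 14634566676777777777653641
265 12534556667777777766653521
270 11234566666676767666653211
275 11134566666767777666653111
280 11135566667777777776653111
285 11135666655666666667653111
290 11135666555555555566653111
295 11125666666666666666763111
300 11236666655555555566663211
305 11146666655555665566663111
310 11145555433346776455552111
315 11134554322257887444443111
320 11122333322256676422222111
325 11111111111134222111111111
w14
195 22266655433432234444444www
200 222355555433234444444wwwww
205 3222455553234444444wwwwww4
210 422225542344444445wwww4w44
215 32343433444444455554444444
220 3333223444444455w444445555

[... 791 characters left out ...]
www4444wwwwwww454w
220 ww555544wwwwwwwwwwwwwwww54
225 ww53335444wwwwwwwwww333www
230 ww432255544w4wwwwwww2234ww
235 323322555544445wwwww223323
240 22332245554444455www223321
245 22322343444443334444322332
250 23324555555555555555542332
255 24424556656777777777552442
260 24735556666777777777653742
265 12535556777777777777753521
270 11235556777777777777753211
275 11135656777777777777753211
280 11135656777777777777753211
285 11135656777777777777753211
290 11135556777777777777754211
295 11135556666888888887764111
300 11255656556677777777765211
305 11146666655566777776665211
310 11136666666566677766664111
315 11124445555456666665553111
320 11111222333344444333222111
325 11111111112222222211111111
```

```bash
python3 -m jog '[{"linear":[0,0,0],"roll":0},{"linear":[0,0,0],"roll":0},{"linear":[0,0,0],"roll":0},{"linear":[0,0,0],"roll":0}]' && python3 -c "
from rig import env
print(env.close_job())"
```

```text
time_s: 21.03
position: [0.5454, 0.236, 0.2578]
tool_rot: [[-0.851, -0.525, 0.0], [-0.525, 0.851, 0.0], [-0.0, -0.0, -1.0]]
ft_force: [0.0, 1.0, -1.9]
grip_width: 0.0365
gripper_force: 70.9
the job is handed in; nothing more can be done
None
```

I handed the job in at 21 s, with no verdict returned: the spare is pressed home in the empty socket and let go, and the old relay is held still about 12 cm before the lens at a tilt of about 0.65 rad (lens about 0.60), which I only estimated from camera pixels and the tilting move.

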